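Seat the carton in the bay and hold the fence pin out

ROBOT

A 6-joint arm with a two-finger parallel gripper is mounted at the origin on a cart in front of the work surface, level with it; the furniture and walls round the work are solid. World frame = base frame: x ahead of the robot, y to its left, z up, the work surface at z = 0. Lengths are in m, angles in rad, forces in N, time in s.
With the tool pointing down it reaches from about 0.25 to 0.8 m from the base axis. Payload 3.9 kg.
Tool frame: the origin (TCP) lies at the very end of the fingers, on their centre line; the grasp point (between the pads) lies 19 mm behind it (grip_point_offset is the distance from the TCP to the grasp point, in m); z points along the fingers, y is the direction in which the jaws open and shut (so a half turn about z gives the same grasp; the last joint's range is limited). The gripper opens to 85 mm and grips with 20 to 120 N. Pads are 22 mm wide; open, the fingers measure 114 mm over their backs; the gripper's body (76 mm by 85 mm) begins 54 mm behind the grasp point. The pads swing forward as they close: fully open they stand 13 mm farther back than shut.
Start: joints at [-1.335, 0.26, -0.138, 1.173, 0, 1.571], TCP at [0.123, -0.51, 0.196] pointing down, gripper open.
Joint ranges: [-2.78, 2.78], [-0.83, 1.72], [-1.28, 1.37], [-1.9, 2.12], [-1.57, 1.48], [-3.14, 3.14]. Speed limits (rad/s): [2.57, 2.57, 3.14, 3.14, 3.14, 3.14].

INTERFACE

Orientations are given as a rotation vector (axis times angle).
In Python, from cell import state, snapshot, calibration, finish_job, grip_point_offset gives the robot as it stands.
- The arm moves only by the tool move_arm, never from a script. Its argument "motion" is a list of rows, each a list of 2 entries, a list of its own where there are three numbers: the shift along the tool's x, y, z in mm, then the turn about the tool's z in rad. In form: [[[tx, ty, tz], yaw], ...]. A call has 1 to 12 rows; each row is the pose to reach, as a shift and turn from the pose measured when the call began, along the tool's axes at that moment; what a row does not reach only later rows make up. A row lasts 1/10 s, in which the tool goes at most 50 mm and 8.59 degrees, less where a joint would pass 70% of its speed; a pose out of reach is approached as far as the arm can. A call with a gripper value outside its range is refused whole. "hand" is the finger opening in mm, from 0 to 85.4, set as the call begins (left out, the last holds). The fingers move at their own pace and stop on an object; "grip_force" is the grip in N (left out, the last holds). Time passes only in rows, so rows that repeat a pose let the fingers close. It gives the time, the measured TCP pose, the force and the opening at its end, in the units of the state.
- state(): the state, without advancing time (a new reading comes with each control period).
- snapshot(name): name is "side" or "top" or "wrist"; returns (picture, depth): 420x560x3 uint8, red, green, blue; 420x560 float32, m along the optical axis (not along the pixel's ray), 0 where there is no reading.
- calibration(name): a dict with "fx", "fy", "cx", "cy" (pixels), "distortion" ([k1, k2, p1, p2, k3] as OpenCV has them; the pictures are not rectified), "R" (3x3) and "t" (3): a world point X has camera coordinates R X + t. Camera axes: x right, y down, z forward; pixel columns grow to the right and rows downward; lengths in m; the calibration is good to about 2 mm. A picture is of the moment at which its call begins: read the wrist's pose just before it. calibration takes no time and is no camera call; for the wrist camera it gives the pose at the moment of the call.
- finish_job(): hands the job in, once; it reports no verdict.
The state is a dict: "time": time; "joint_pos": joint angles; "qd": joint speeds; "effort": joint torques, N m; "eef_pos": TCP position; "ee_rot": TCP orientation; "contact_force": force on the tool from outside, world axes, zero at the start; "wrist_torque": the same for the moment, N m; "grip_width": opening from 0.0 (shut) to 1.0 (fully open).
Only numpy, scipy, OpenCV 4.12 (cv2) and the standard library are available. Lean on these libraries where they do the work, as an engineer would, in place of code of your own. Each camera call takes 0.05 s, during which the arm holds its last target.

TASK

Push the taped carton along the rollers into the bay until it sits square and snug against the blue end stop. Only then take the red knob of the fence's sprung index pin, pull it straight up to the end of its travel and keep holding it there, pin clear of its hole, so that I can slide the fence: the program finishes while the gripper still holds the knob up. The carton must stay home, and the glue stick, tally counter and pot must be left where they are.

Things in the scene. Friction and masses are not known exactly. Their poses are not given: they have to be found in the camera images.
- roller_bed: Fixed roller track, free-turning steel rollers, tops 45 mm above the table. Origin on the table under the centre of the carton when home. y axis along the track: infeed end at y = +295 mm, bay at the -y end. x axis across: steel guide inner faces at x = +70 mm (whole length) and x = -70 mm (infeed only, y = 105 to 290 mm); guide tops 80 mm above the table.
- carton: Closed cardboard carton, pale tape along its top, 130 (x) x 180 (y, along the track) x 90 mm high, 0.3 to 0.65 kg, loose on the rollers. Origin at the centre of its underside. Starts with its centre 90 to 145 mm to +y of the bed's origin and rolls easily when its +y end face is pushed toward -y of the bed; home: its centre over the bed's origin.
- fence_unit: Fixed grey bracket and blue fence plate on the near (-x) side of the track, axes parallel to the bed's. Origin on the table under the index pin's axis, 140 mm to -x of the bed's origin. Footprint 76 x 84 mm, top 86 mm above the table, above it a steel collar 21 mm across up to 104 mm. Fence plate: 120 mm along y, top 90 mm up, back 45 mm to +x of the pin. The fence stays still in this job.
- pull_knob (a point): Centre of the round red knob on top of the index pin, 28 mm across, 24 mm high, 118 mm above the table when the pin is seated; nothing but the 21 mm collar lies under it, down to the bracket 20 mm below its underside. Moves straight up with the pin.
- index_plunger (a joint): Lift of the sprung index pin in m: 0 seated, 12 mm deep in its hole; clear of the hole from 0.012 on; 0.026 fully back against its stop. The spring pulls it down with about 4 N when seated, 10.5 N fully back, and snaps it home if let go.
- glue_stick: Blue glue stick standing on the table, 28 mm across, 98 mm high, origin under its centre. Leave alone.
- tally_counter: Small pale hand tally counter lying on the table, 50 x 65 x 25 mm, origin under its centre. Leave alone.
- pot: Low round lidded pot, cream and red, 63 mm across, 34 mm high, origin under its centre. Leave alone.
- stop_face (a point): Middle of the blue end stop's face (its two black bumpers), 90 mm to -y of the bed's origin, 90 mm above the table; the stop's top is 112 mm above the table. The carton is home when its end face touches it.

How it is judged:
By the outcome, as a careful person would: the job done as asked, in the order asked, and still so for the second after the job is handed in, while the arm keeps its last pose, push and grip.
It also fails if it takes over 45 s, if anything falls off the work surface, if the arm or the gripper's body presses on something with over 40 N, if the wrist force passes 120 N, or if a joint passes its speed limit or range.

## Working session

There is one attempt and no reset: what is moved stays moved. The work goes in short steps, Python scripts to look and compute and a tool call to move; the robot and the scene stay as the last step left them, time stands still between calls to the robot, and variables do not carry over. Pictures are saved under pics/ and viewed, and the job is handed in when it is done.

Besides the shell and the picture viewer there is one more tool, called after "Emit:" as a command line: name --argument value ..., lists and objects as JSON in quotes. move_arm: Moves the arm, as the interface text tells. Its arguments: {"type":"object","properties":{"motion":{"type":"array"},"hand":{"type":"number"},"grip_force":{"type":"number"}},"required":["motion"]}

```bash
mkdir -p pics; ls
python3 - <<'E'
from cell import *
import cv2,numpy as np
s=state();print({k:np.round(v,3) for k,v in s.items()})
print(grip_point_offset)
for n in ("top","side"):
    p,d=snapshot(n);cv2.imwrite(f"pics/{n}0.png",p[:,:,::-1]);np.savez(f"pics/{n}0.npz",p=p,d=d)
    c=calibration(n);print(n,{k:np.round(v,3).tolist() for k,v in c.items()})
E
```

```text
pics
{'time': np.float64(0.0), 'joint_pos': array([-1.335,  0.261, -0.139,  1.173, -0.   ,  1.571]), 'qd': array([ 0.001,  0.   , -0.001,  0.   , -0.001, -0.001]), 'effort': array([-0.0000e+00, -4.0568e+01,  2.5392e+01,  1.9000e-02,  0.0000e+00,
        0.0000e+00]), 'eef_pos': array([ 0.122, -0.51 ,  0.195]), 'ee_rot': array([-3.118, -0.369,  0.   ]), 'contact_force': array([ 0.476, -0.061, -0.496]), 'wrist_torque': array([-0.019,  0.005,  0.06 ]), 'grip_width': np.float64(0.998)}
0.0187
top {'fx': 498.387, 'fy': 498.387, 'cx': 271.895, 'cy': 212.487, 'distortion': [-0.006, 0.0, 0.0, 0.0, 0.0], 'R': [[-0.022, -1.0, 0.001], [-0.999, 0.022, -0.042], [0.042, -0.002, -0.999]], 't': [0.087, 0.51, 1.328]}
side {'fx': 474.418, 'fy': 474.418, 'cx': 278.149, 'cy': 207.401, 'distortion': [-0.015, 0.0, 0.0, 0.0, 0.0], 'R': [[0.998, -0.054, 0.026], [-0.005, -0.5, -0.866], [0.06, 0.864, -0.5]], 't': [-0.517, 0.149, 1.142]}
```

View pics/top0.png

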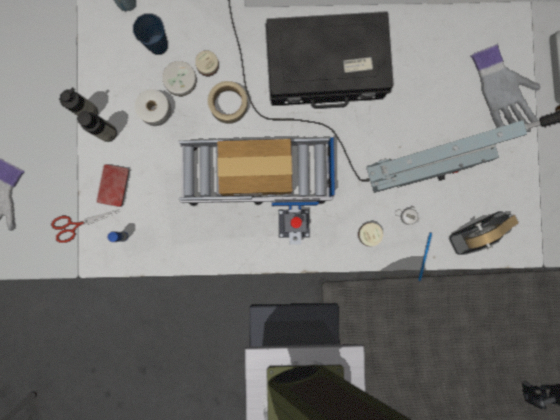

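View pics/side0.png

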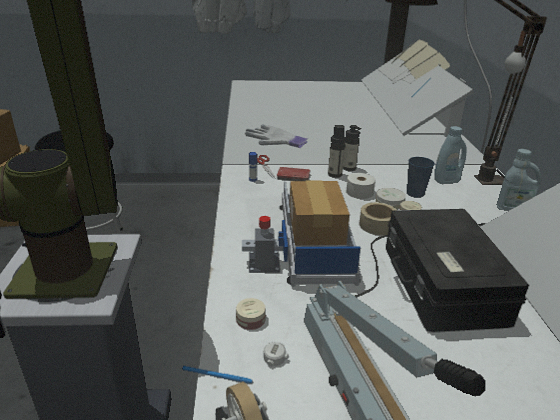

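```bash
cat > h.py <<'E'
import cv2,numpy as np
from cell import *
def ray(n,uv,z,c=None):
    c=c or calibration(n)
    K=np.array([[c["fx"],0,c["cx"]],[0,c["fy"],c["cy"]],[0,0,1.]])
    uv=np.array(uv,float).reshape(-1,1,2)
    u=cv2.undistortPoints(uv,K,np.array(c["distortion"],float))[:,0]
    R=np.array(c["R"]);t=np.array(c["t"])
    C=-R.T@t;D=np.c_[u,np.ones(len(u))]@R
    return C+D*((z-C[2])/D[:,2])[:,None]
def pts(n,d):
    c=calibration(n)
    K=np.array([[c["fx"],0,c["cx"]],[0,c["fy"],c["cy"]],[0,0,1.]])
    v,u=np.mgrid[:d.shape[0],:d.shape[1]]
    q=cv2.undistortPoints(np.stack([u,v],-1).reshape(-1,1,2).astype(float),K,np.array(c["distortion"],float))[:,0]
    P=np.c_[q,np.ones(len(q))]*d.reshape(-1,1)
    return ((P-np.array(c["t"]))@np.array(c["R"])).reshape(*d.shape,3)
def measure(f):
    z=np.load(f);p,d=z["p"],z["d"];P=pts("top",d)
    hsv=cv2.cvtColor(p,cv2.COLOR_RGB2HSV)
    out={}
    m=(((hsv[...,0]<8)|(hsv[...,0]>172))&(hsv[...,1]>150)&(hsv[...,2]>90)).astype(np.uint8)
    m[:,:270]=0;m[:,330:]=0;m[:190]=0;m[260:]=0
    v,u=np.nonzero(m)
    (c,r)=cv2.minEnclosingCircle(np.c_[u,v].astype(np.float32))
    print("knob px",u.mean(),v.mean(),len(u),c,r,"ray z.13",ray("top",[c,[u.mean(),v.mean()]],.13).round(4).tolist(),"depth z",np.median(P[v,u,2]))
    m=((hsv[...,0]<25)&(hsv[...,0]>5)&(hsv[...,1]>60)&(P[...,2]>.115)&(P[...,2]<.155)).astype(np.uint8)
    m[:, :180]=0;m[:,345:]=0;m[:120]=0;m[210:]=0
    m=cv2.morphologyEx(m,cv2.MORPH_OPEN,np.ones((3,3)))
    k=max(cv2.findContours(m,0,2)[0],key=cv2.contourArea)
    rr=cv2.minAreaRect(k);b=cv2.boxPoints(rr)
    w=ray("top",b,.135);print("carton box",b.round(1).tolist());print(w.round(4).tolist());print("centre",w.mean(0).round(4),"sides",np.linalg.norm(np.roll(w,1,0)-w,axis=1).round(4), "z",np.median(P[...,2][m>0]))
    e=[w[(i+1)%4]-w[i] for i in range(4)];print("edge yaw deg",[round(float(np.degrees(np.arctan2(x[1],x[0]))),2) for x in e])
    m=((hsv[...,0]>95)&(hsv[...,0]<125)&(hsv[...,1]>120)).astype(np.uint8)
    m[:, :265]=0;m[:,350:]=0;m[:120]=0;m[215:]=0
    for k in cv2.findContours(m,0,2)[0]:
        if cv2.contourArea(k)>20:
            rr=cv2.minAreaRect(k);b=cv2.boxPoints(rr);zz=.112 if rr[0][0]>322 else .09
            print("blue",b.round(1).tolist(),ray("top",b,zz).round(4).tolist())
E
python3 - <<'E'
from h import *
measure("pics/top0.npz")
p=np.load("pics/top0.npz")["p"]
cv2.imwrite("pics/crop0.png",cv2.resize(p[120:250,170:350,::-1],None,fx=4,fy=4,interpolation=cv2.INTER_CUBIC))
E
```

```text
knob px 295.74725274725273 221.95604395604394 91 (295.78570556640625, 222.0) 5.3094072341918945 ray z.13 [[0.4823, 0.0179, 0.13], [0.4824, 0.018, 0.13]] depth z 0.13050526391442377
carton box [[216.8000030517578, 140.5], [290.20001220703125, 138.39999389648438], [291.70001220703125, 191.8000030517578], [218.39999389648438, 193.8000030517578]]
[[0.6861, 0.2067, 0.135], [0.6873, 0.0269, 0.135], [0.5562, 0.0263, 0.135], [0.555, 0.2053, 0.135]]
centre [0.6211 0.1163 0.135 ] sides [0.1311 0.1798 0.1311 0.1789] z 0.1354614210126889
edge yaw deg [-89.63, -179.74, 90.36, 0.62]
blue [[273.0, 202.0], [318.0, 202.0], [318.0, 208.0], [273.0, 208.0]] [[0.535, 0.0723, 0.09], [0.5324, -0.0415, 0.09], [0.5172, -0.0411, 0.09], [0.5198, 0.0726, 0.09]]
blue [[329.0, 138.0], [333.0, 138.0], [333.0, 194.0], [329.0, 194.0]] [[0.6906, -0.0711, 0.112], [0.6904, -0.0811, 0.112], [0.5502, -0.0772, 0.112], [0.5504, -0.0673, 0.112]]
```

View pics/crop0.png

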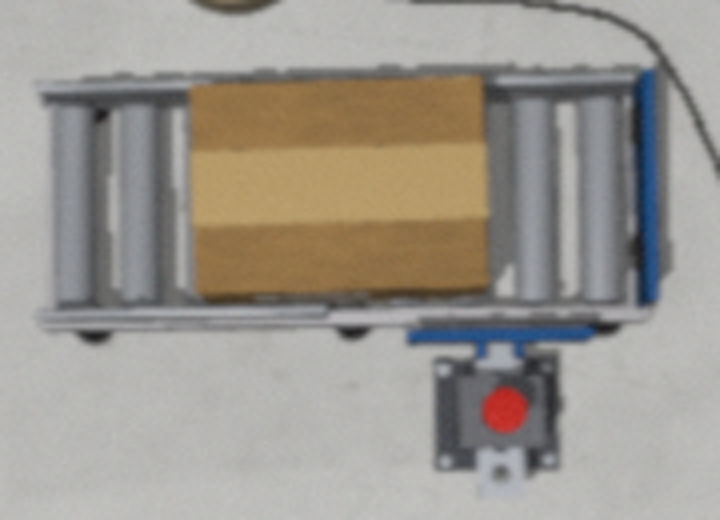

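Run:
```python
from h import *
z=np.load("pics/top0.npz");p,d=z["p"],z["d"];P=pts("top",d)
sel=P[120:215,170:340]
Z=sel[...,2];
X=sel[...,0];Y=sel[...,1]
# guide tops
for nm,lo,hi in(("far",.675,.72),("near",.525,.57)):
    m=(Z>.07)&(Z<.09)&(X>lo)&(X<hi)
    f=[]
    for y in np.arange(-.06,.31,.02):
        q=m&(abs(Y-y)<.01)
        if q.sum()>3:f.append((y,X[q].mean(),X[q].min(),X[q].max()))
    f=np.array(f);print(nm,f.round(4).tolist())
    print(np.polyfit(f[:,0],f[:,1],1))
# stop top
m=(Z>.1)&(Z<.125)&(Y<-.04);print(m.sum(),np.polyfit(X[m],Y[m],1),Y[m].min(),Y[m].max())
# bracket around knob
m=(P[...,2]>.078)&(P[...,2]<.092)&(abs(P[...,0]-.482)<.06)&(abs(P[...,1]-.018)<.06)
r=cv2.minAreaRect((P[m][:,:2]*1000).astype(np.float32));print(r)
```

```text
far [[-0.06, 0.6943, 0.6914, 0.6977], [-0.04, 0.6943, 0.6907, 0.6978], [-0.02, 0.6934, 0.6911, 0.698], [0.0, 0.6937, 0.6914, 0.6962], [0.02, 0.6939, 0.6914, 0.6965], [0.08, 0.6973, 0.6967, 0.698], [0.1, 0.698, 0.6975, 0.6987], [0.12, 0.6986, 0.6982, 0.699], [0.18, 0.697, 0.6959, 0.6978], [0.2, 0.6977, 0.6967, 0.6984], [0.22, 0.6955, 0.6925, 0.6987], [0.24, 0.6962, 0.6932, 0.6993], [0.26, 0.6964, 0.6931, 0.6996], [0.28, 0.6958, 0.6931, 0.7004], [0.3, 0.6954, 0.6933, 0.6978]]
[0.00664509 0.69499875]
near [[-0.04, 0.5308, 0.5278, 0.5327], [-0.02, 0.5305, 0.5278, 0.5333], [0.0, 0.5298, 0.5262, 0.5335], [0.02, 0.5316, 0.5267, 0.5578], [0.04, 0.5389, 0.5268, 0.5577], [0.06, 0.5344, 0.5273, 0.5578], [0.08, 0.5393, 0.5275, 0.5572], [0.1, 0.5568, 0.5563, 0.5572], [0.12, 0.5565, 0.5563, 0.5567], [0.14, 0.5504, 0.547, 0.5568], [0.16, 0.5499, 0.5474, 0.5562], [0.18, 0.5511, 0.5478, 0.5567], [0.2, 0.5515, 0.5467, 0.5569], [0.22, 0.5497, 0.547, 0.5523], [0.24, 0.5495, 0.547, 0.5523], [0.26, 0.5501, 0.5473, 0.5527], [0.28, 0.5505, 0.5476, 0.5532], [0.3, 0.551, 0.5479, 0.5541]]
[0.0698427 0.535499 ]
245 [-0.00659092 -0.07094796] -0.08149446486940334 -0.06634831109703287
((497.2900695800781, 19.947025299072266), (116.49401092529297, 73.58867645263672), 88.65638732910156)
```

```bash
cat >> h.py <<'E'
from scipy.spatial.transform import Rotation as Ro
def togo(p,yawdeg=90):
    s=state();R=Ro.from_rotvec(s["ee_rot"]);M=R.as_matrix()
    cur=np.degrees(np.arctan2(M[1,0],M[0,0]))
    d=M.T@(np.array(p)-s["eef_pos"])*1000
    print("t",round(float(s["time"]),2),"pos",np.round(s["eef_pos"],4),"yaw",cur.round(2),"tilt",np.degrees(np.arccos(-M[2,2])).round(2),"F",np.round(s["contact_force"],1),"grip",round(float(s["grip_width"])*85.4,1),"| shift",d.round(1),"turn",np.round(-np.radians((yawdeg-cur+180)%360-180),3))
E
python3 -c "
from h import *
togo((.4,-.2,.26));togo((.622,.255,.26))"
```

```text
t 0.1 pos [ 0.1225 -0.5098  0.1949] yaw 13.51 tilt 0.1 F [-0.5 -0.4  0.2] grip 85.4 | shift [ 342.2 -236.5  -64.6] turn -1.335
t 0.1 pos [ 0.1225 -0.5098  0.1949] yaw 13.51 tilt 0.1 F [-0.5 -0.4  0.2] grip 85.4 | shift [ 664.4 -627.1  -64. ] turn -1.335
```

Emit:
move_arm --motion '[[[20,-15,-35],-0.1],[[52,-46,-55],-0.22],[[86,-80,-65],-0.35],[[120,-113,-65],-0.48],[[155,-146,-65],-0.6],[[190,-180,-65],-0.72],[[225,-213,-65],-0.85],[[260,-246,-65],-0.97],[[295,-279,-65],-1.1],[[330,-312,-65],-1.2],[[365,-345,-65],-1.3],[[400,-378,-65],-1.335]]' --hand 85

```text
time: 1.3
eef_pos: [0.4235, -0.047, 0.2605]
ee_rot: [-2.217, -2.224, -0.001]
contact_force: [1.6, -0.5, 0.4]
grip_width: 0.998
```

```bash
python3 -c "
from h import *
togo((.622,.255,.26))"
```

```text
t 1.3 pos [ 0.4235 -0.047   0.2605] yaw 90.16 tilt 0.09 F [ 1.6 -0.5  0.4] grip 85.2 | shift [301.4 199.3   0.8] turn 0.003
```

Emit:
move_arm --motion '[[[38,25,0],0],[[78,52,0],0],[[118,79,0],0.01],[[158,106,0],0.01],[[198,133,0],0.01],[[238,160,0],0.01],[[275,185,0],0.01],[[301,199,0],0.01],[[301,199,30],0.01],[[301,199,70],0.01],[[301,199,100],0.01],[[301,199,110],0.01]]'

```text
time: 2.5
eef_pos: [0.6188, 0.2537, 0.1461]
ee_rot: [-2.226, -2.211, 0.011]
contact_force: [-1.3, -1.1, -0.0]
grip_width: 0.995
```

```bash
python3 -c "
from h import *
togo((.622,.255,.078),89.6)
p,d=snapshot('top');cv2.imwrite('pics/top1.png',p[:,:,::-1])
p,d=snapshot('wrist');cv2.imwrite('pics/wrist1.png',p[:,:,::-1])"
```

```text
t 2.5 pos [0.6188 0.2537 0.1461] yaw 89.6 tilt 0.47 F [-1.3 -1.1 -0. ] grip 85.0 | shift [ 1.4  3.8 68. ] turn 0.0
```

View pics/top1.png

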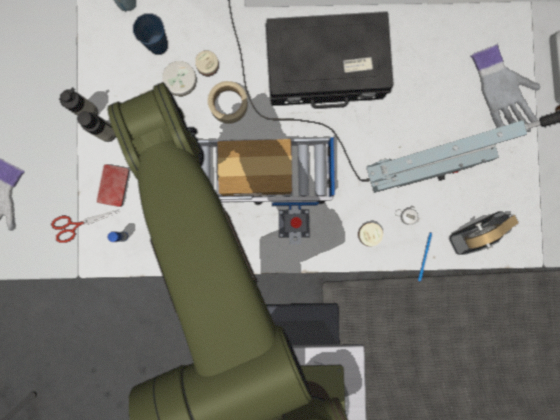

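View pics/wrist1.png

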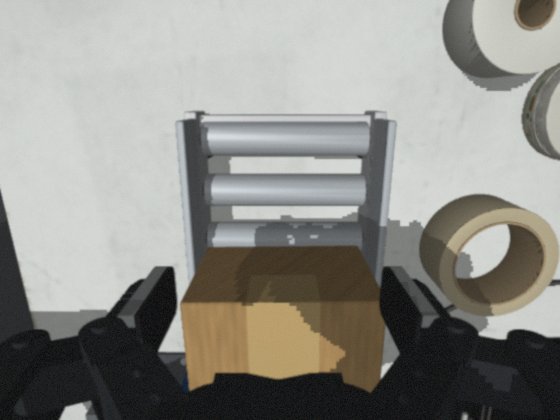

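```bash
python3 -c "
from h import *
c=calibration('wrist');R=np.array(c['R']);t=np.array(c['t']);print('cam',(-R.T@t).round(3),R[2].round(2))
def pr(x):
    q=R@np.array(x)+t;return (c['fx']*q[0]/q[2]+c['cx']).round(),(c['fy']*q[1]/q[2]+c['cy']).round()
for x in [(.619,.254,.146),(.576,.254,.159),(.576,.243,.159),(.576,.265,.159),(.555,.206,.135),(.687,.206,.135)]:print(x,pr(x))
print(ray('wrist',[[185,300],[381,302]],.135))
"
```

```text
cam [0.623 0.328 0.326] [-0.01 -0.29 -0.96]
(0.619, 0.254, 0.146) (np.float64(273.0), np.float64(241.0))
(0.576, 0.254, 0.159) (np.float64(190.0), np.float64(251.0))
(0.576, 0.243, 0.159) (np.float64(191.0), np.float64(270.0))
(0.576, 0.265, 0.159) (np.float64(188.0), np.float64(231.0))
(0.555, 0.206, 0.135) (np.float64(172.0), np.float64(306.0))
(0.687, 0.206, 0.135) (np.float64(383.0), np.float64(305.0))
[[0.56345947 0.21017432 0.135     ]
 [0.68564027 0.20816392 0.135     ]]
```

Emit:
move_arm --motion '[[[6,3,15],0],[[6,3,35],0],[[6,3,55],0],[[6,3,66],0],[[6,3,67],0],[[6,3,67],0]]'

```text
time: 3.2
eef_pos: [0.6235, 0.2604, 0.0824]
ee_rot: [-2.227, -2.212, 0.004]
contact_force: [0.1, -0.2, 1.5]
grip_width: 0.992
```

```bash
python3 -c "
from h import *
togo((.622,.230,.078),89.6)
p,d=snapshot('wrist');cv2.imwrite('pics/wrist2.png',p[:,:,::-1])
p,d=snapshot('side');cv2.imwrite('pics/side2.png',cv2.resize(p[120:320,180:400,::-1],None,fx=3.5,fy=3))"
```

```text
t 3.2 pos [0.6235 0.2604 0.0824] yaw 89.59 tilt 0.22 F [ 0.1 -0.2  1.5] grip 84.7 | shift [-30.4  -1.2   4.4] turn -0.0
```

View pics/wrist2.png

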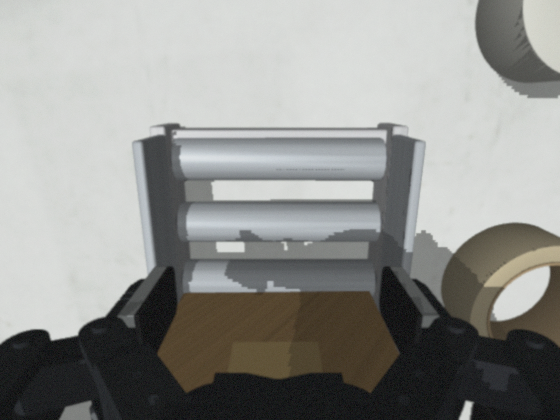

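View pics/side2.png

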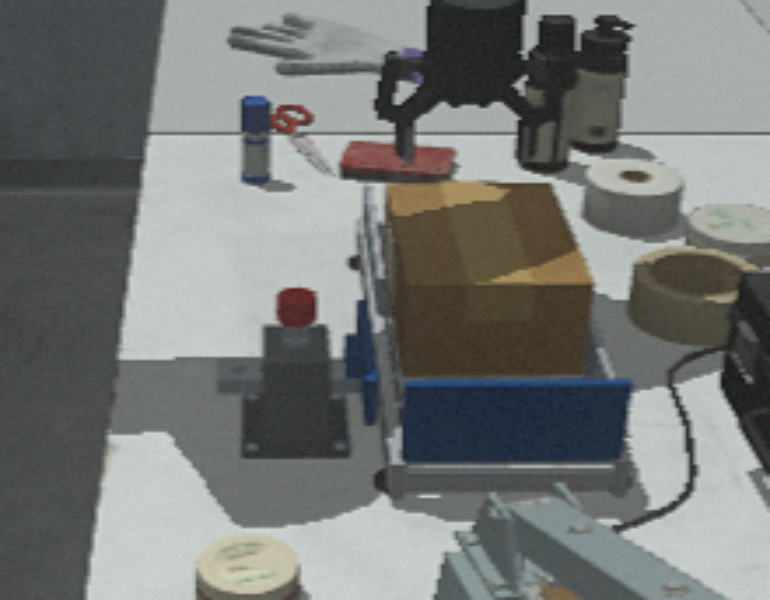

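Emit:
move_arm --motion '[[[-10,-1,0],0],[[-22,-1,0],0],[[-30,-1,0],0],[[-35,-1,0],0],[[-40,-1,0],0],[[-45,-1,0],0],[[-50,-1,0],0],[[-56,-1,0],0],[[-62,-1,0],0],[[-68,-1,0],0],[[-74,-1,0],0],[[-80,-1,0],0]]'

```text
time: 4.5
eef_pos: [0.6224, 0.1801, 0.0831]
ee_rot: [-2.228, -2.212, 0.002]
contact_force: [1.0, 1.2, 0.4]
grip_width: 0.991
```

```bash
python3 -c "
from h import *
togo((.622,.120,.082),89.6)
p,d=snapshot('wrist');cv2.imwrite('pics/wrist3.png',p[:,:,::-1])
p,d=snapshot('top');np.savez('pics/top3.npz',p=p,d=d);cv2.imwrite('pics/top3.png',cv2.resize(p[100:260,150:370,::-1],None,fx=3.5,fy=3.5))
"
```

```text
t 4.5 pos [0.6224 0.1801 0.0831] yaw 89.59 tilt 0.14 F [1.  1.2 0.4] grip 84.7 | shift [-60.1   0.    1.1] turn -0.0
```

View pics/wrist3.png

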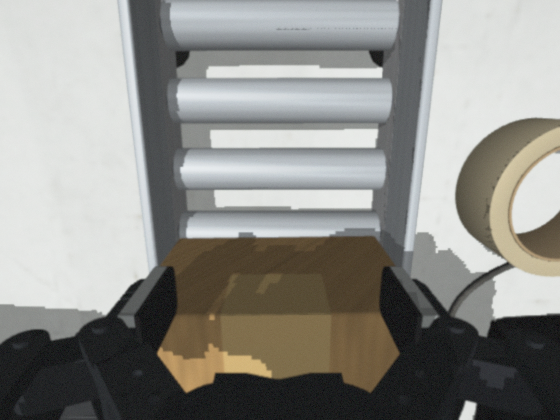

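View pics/top3.png

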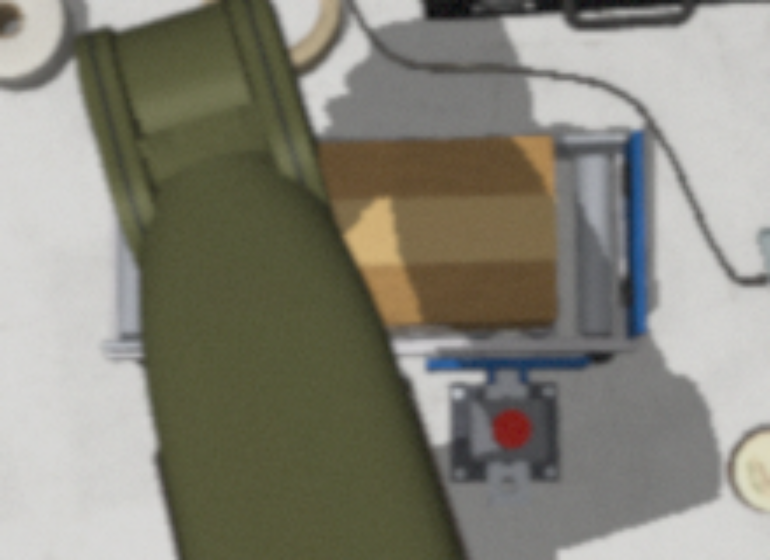

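Emit:
move_arm --motion '[[[-6,0,0],0],[[-11,0,0],0],[[-16,0,0],0],[[-21,0,0],0],[[-26,0,0],0],[[-31,0,0],0],[[-35,0,0],0],[[-38,0,0],0],[[-41,0,0],0],[[-43,0,0],0],[[-45,0,0],0],[[-46,0,0],0]]'

```text
time: 5.8
eef_pos: [0.6218, 0.1332, 0.083]
ee_rot: [-2.229, -2.211, 0.003]
contact_force: [0.3, 1.3, 0.9]
grip_width: 0.993
```

```bash
python3 -c "
from h import *
togo((.622,.120,.082),89.6)
p,d=snapshot('top');np.savez('pics/top4.npz',p=p,d=d);cv2.imwrite('pics/top4.png',cv2.resize(p[100:260,150:370,::-1],None,fx=3.5,fy=3.5))
"
```

```text
t 5.8 pos [0.6218 0.1332 0.083 ] yaw 89.52 tilt 0.17 F [0.3 1.3 0.9] grip 84.8 | shift [-13.2   0.3   1. ] turn -0.001
```

View pics/top4.png

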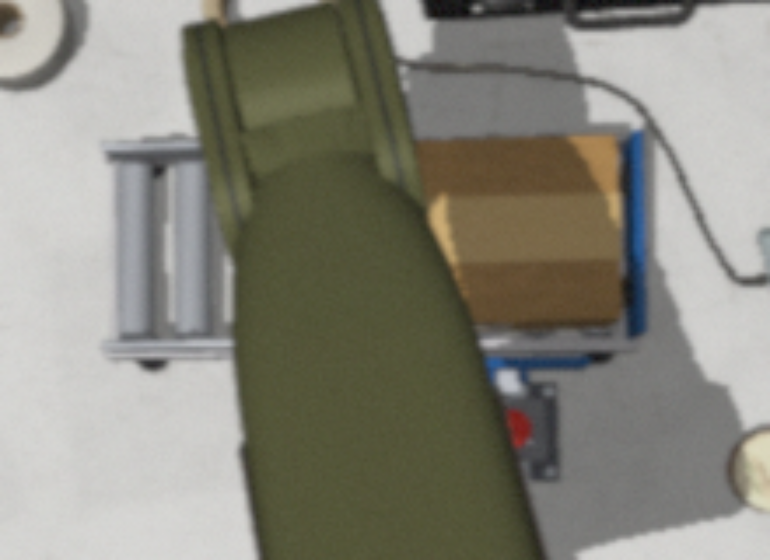

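Emit:
move_arm --motion '[[[-1,0,0],0],[[-2,0,0],0],[[-3,0,0],0],[[-4,0,0],0],[[-4,0,0],0]]'

```text
time: 6.35
eef_pos: [0.6218, 0.1289, 0.083]
ee_rot: [-2.23, -2.211, 0.004]
contact_force: [-0.4, 0.2, 0.2]
grip_width: 0.994
```

Emit:
move_arm --motion '[[[-1,0,0],0],[[-2,0,0],0],[[-2.5,0,0],0],[[-3,0,0],0],[[-3,0,0],0]]'

```text
time: 6.85
eef_pos: [0.6218, 0.1266, 0.0831]
ee_rot: [-2.229, -2.211, 0.002]
contact_force: [0.8, 2.7, -1.3]
grip_width: 0.996
```

Emit:
move_arm --motion '[[[-1,0,0],0],[[-1.5,0,0],0],[[-2,0,0],0],[[-2,0,0],0]]'

```text
time: 7.25
eef_pos: [0.6228, 0.1256, 0.0833]
ee_rot: [-2.228, -2.211, -0.002]
contact_force: [1.4, 5.3, -1.6]
grip_width: 0.998
```

```bash
python3 -c "
from h import *
togo((.622,.120,.082),89.6)
p,d=snapshot('top');np.savez('pics/top5.npz',p=p,d=d);cv2.imwrite('pics/top5.png',cv2.resize(p[120:220,260:350,::-1],None,fx=6,fy=6))
print(ray('top',[[260+542/6,150],[260+542/6,180]],.135))
"
```

```text
t 7.25 pos [0.6228 0.1256 0.0833] yaw 89.57 tilt 0.16 F [ 1.4  5.3 -1.6] grip 85.2 | shift [-5.6 -0.8  1.3] turn -0.0
[[ 0.65547919 -0.11977034  0.135     ]
 [ 0.58175721 -0.11762708  0.135     ]]
```

View pics/top5.png

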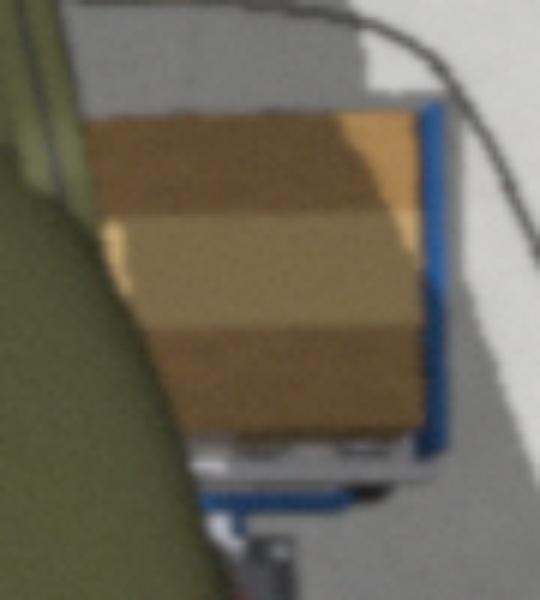

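Emit:
move_arm --motion '[[[-1.5,0,0],0],[[-2.5,0,0],0],[[-3,0,0],0],[[-3,0,0],0],[[-3,0,0],0]]'

```text
time: 7.8
eef_pos: [0.6234, 0.1254, 0.0835]
ee_rot: [-2.224, -2.211, -0.009]
contact_force: [1.2, 8.9, -0.2]
grip_width: 0.996
```

Emit:
move_arm --motion '[[[2,0,0],0],[[5,0,0],0],[[10,0,0],0],[[18,0,0],0],[[28,0,0],0],[[36,0,0],0],[[36,0,-40],0],[[36,0,-85],0],[[36,0,-120],0],[[36,0,-130],0],[[36,0,-130],0]]'

```text
time: 8.9
eef_pos: [0.625, 0.1612, 0.216]
ee_rot: [-2.226, -2.213, -0.015]
contact_force: [0.2, -0.7, 0.6]
grip_width: 0.996
```

```bash
python3 -c "
from h import *
togo((.4824,.018,.21),89.6)
"
```

```text
t 8.9 pos [0.625  0.1612 0.216 ] yaw 89.67 tilt 0.57 F [ 0.2 -0.7  0.6] grip 85.1 | shift [-144.1 -141.8    4.1] turn 0.001
```

Emit:
move_arm --motion '[[[-15,-30,0],0],[[-40,-65,0],0],[[-65,-100,0],0],[[-90,-140,0],0],[[-115,-180,0],0],[[-135,-210,0],0],[[-143,-222,0],0],[[-143,-222,0],0]]' --hand 60

```text
time: 9.7
eef_pos: [0.3998, 0.0189, 0.2125]
ee_rot: [-2.226, -2.21, -0.012]
contact_force: [0.4, -0.7, -0.6]
grip_width: 0.7
```

```bash
python3 -c "
from h import *
togo((.4824,.018,.21),89.6)
p,d=snapshot('top');np.savez('pics/top6.npz',p=p,d=d);cv2.imwrite('pics/top6.png',cv2.resize(p[110:300,170:390,::-1],None,fx=3.1,fy=3.1))
p,d=snapshot('side');np.savez('pics/side6.npz',p=p,d=d);cv2.imwrite('pics/side6.png',cv2.resize(p[150:330,190:400,::-1],None,fx=3.2,fy=3.2))
p,d=snapshot('wrist');np.savez('pics/wrist6.npz',p=p,d=d);cv2.imwrite('pics/wrist6.png',p[:,:,::-1])
measure('pics/top6.npz')
"
```

```text
t 9.7 pos [0.3998 0.0189 0.2125] yaw 89.58 tilt 0.51 F [ 0.4 -0.7 -0.6] grip 59.8 | shift [-0.4 82.6  2.7] turn -0.0
knob px 295.7956989247312 221.93548387096774 93 (296.0, 222.0) 5.385264873504639 ray z.13 [[0.4822, 0.0173, 0.13], [0.4824, 0.0178, 0.13]] depth z 0.1300225340796412
carton box [[255.39999389648438, 139.10000610351562], [328.70001220703125, 137.8000030517578], [329.6000061035156, 191.3000030517578], [256.29998779296875, 192.5]]
[[0.6876, 0.1121, 0.135], [0.6866, -0.0676, 0.135], [0.5553, -0.0663, 0.135], [0.5562, 0.1126, 0.135]]
centre [0.6214 0.0227 0.135 ] sides [0.1313 0.1797 0.1313 0.1789] z 0.13557506538668168
edge yaw deg [-90.29, 179.41, 89.7, -0.23]
blue [[273.0, 202.0], [318.0, 202.0], [318.0, 208.0], [273.0, 208.0]] [[0.535, 0.0723, 0.09], [0.5324, -0.0415, 0.09], [0.5172, -0.0411, 0.09], [0.5198, 0.0726, 0.09]]
blue [[330.0, 138.0], [333.0, 138.0], [333.0, 195.0], [330.0, 195.0]] [[0.6905, -0.0736, 0.112], [0.6904, -0.0811, 0.112], [0.5477, -0.0771, 0.112], [0.5478, -0.0697, 0.112]]
```

View pics/top6.png

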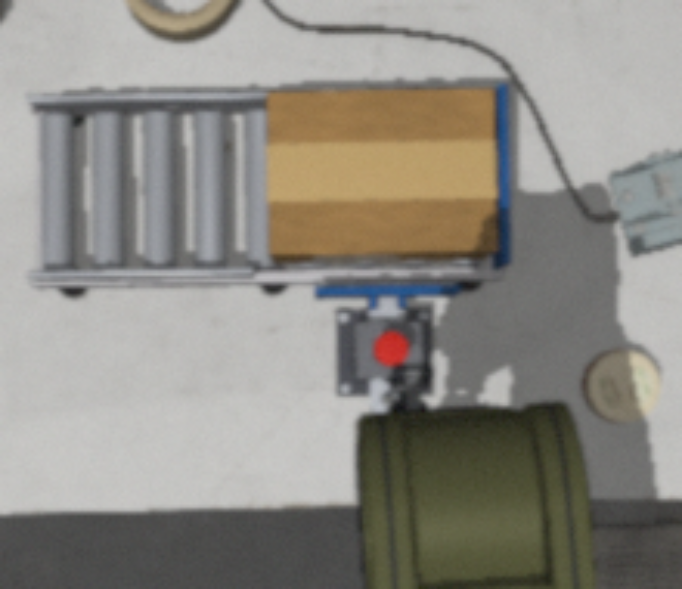

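View pics/side6.png

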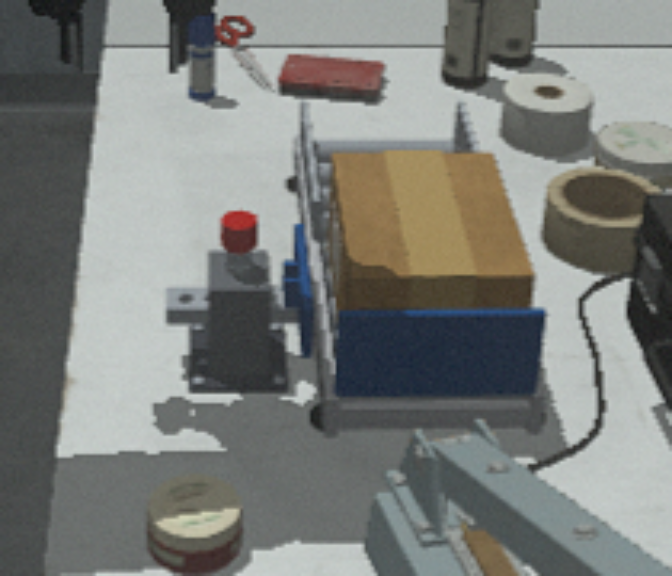

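View pics/wrist6.png

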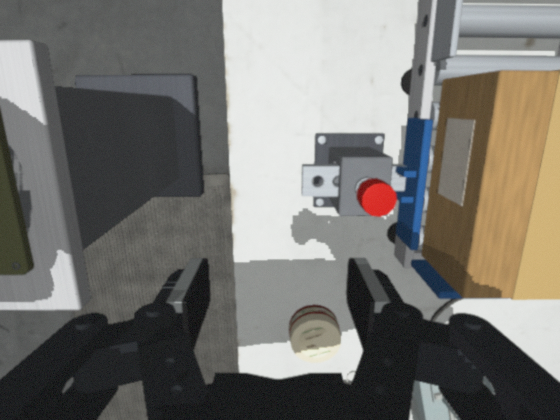

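```bash
python3 -c "
from h import *
c=calibration('top');print('C',(-np.array(c['R']).T@np.array(c['t'])).round(3))
print('guide left ends z.08',ray('top',[[180.2,142.5],[180,199]],.08).round(4).tolist())
z=np.load('pics/top6.npz');P=pts('top',z['d'])
for r in (150,165,180):
    print(r,[(u,P[r,u,1].round(4),P[r,u,2].round(3),z['p'][r,u].tolist()) for u in range(325,338)])
z=np.load('pics/side6.npz');p=z['p'];P=pts('side',z['d']);hsv=cv2.cvtColor(p,cv2.COLOR_RGB2HSV)
m=(((hsv[...,0]<8)|(hsv[...,0]>172))&(hsv[...,1]>150)&(hsv[...,2]>60)).astype(np.uint8);m[:,:240]=0;m[:,290:]=0;m[:210]=0;m[240:]=0
v,u=np.nonzero(m);print('knob side px',u.min(),u.max(),v.min(),v.max());Q=P[m>0];print(np.median(Q,0),Q.min(0),Q.max(0))
col=320
for col in(310,325,340):print(col,[(r,P[r,col].round(4).tolist(),p[r,col].tolist()) for r in range(230,252,2)])
"
```

```text
C [0.456 0.078 1.348]
guide left ends z.08 [[0.6935, 0.3065, 0.08], [0.5485, 0.3091, 0.08]]
150 [(325, np.float64(-0.0577), np.float64(0.135), [153, 119, 71]), (326, np.float64(-0.0603), np.float64(0.134), [153, 118, 73]), (327, np.float64(-0.0623), np.float64(0.138), [155, 120, 75]), (328, np.float64(-0.0649), np.float64(0.136), [147, 114, 72]), (329, np.float64(-0.0711), np.float64(0.105), [111, 86, 59]), (330, np.float64(-0.0728), np.float64(0.112), [55, 58, 76]), (331, np.float64(-0.075), np.float64(0.114), [35, 69, 115]), (332, np.float64(-0.0771), np.float64(0.117), [39, 80, 129]), (333, np.float64(-0.0799), np.float64(0.115), [59, 84, 118]), (334, np.float64(-0.0969), np.float64(0.003), [92, 97, 110]), (335, np.float64(-0.0992), np.float64(0.006), [110, 109, 110]), (336, np.float64(-0.103), np.float64(-0.002), [124, 123, 121]), (337, np.float64(-0.1046), np.float64(0.006), [158, 157, 155])]
165 [(325, np.float64(-0.0571), np.float64(0.132), [185, 157, 107]), (326, np.float64(-0.0588), np.float64(0.138), [182, 155, 104]), (327, np.float64(-0.0613), np.float64(0.138), [183, 153,
[... 2488 characters left out ...]
.1101], [77, 68, 49]), (246, [0.6173, -0.0654, 0.1062], [69, 72, 79]), (248, [0.6152, -0.0782, 0.1096], [42, 64, 100]), (250, [0.6155, -0.079, 0.1047], [36, 46, 62])]
340 [(230, [0.6526, -0.0434, 0.1345], [141, 115, 78]), (232, [0.6517, -0.0494, 0.133], [145, 116, 79]), (234, [0.6498, -0.0597, 0.1344], [143, 117, 72]), (236, [0.6491, -0.0651, 0.1326], [100, 80, 52]), (238, [0.6495, -0.0657, 0.1276], [70, 59, 40]), (240, [0.6503, -0.0642, 0.1212], [67, 59, 42]), (242, [0.65, -0.0674, 0.118], [67, 57, 42]), (244, [0.6514, -0.0639, 0.1101], [67, 58, 43]), (246, [0.6512, -0.0666, 0.1066], [55, 70, 85]), (248, [0.649, -0.0782, 0.1092], [41, 60, 95]), (250, [0.649, -0.0805, 0.1054], [32, 43, 60])]
```

```bash
python3 -c "
from h import *
z=np.load('pics/top0.npz');p=z['p'];P=pts('top',z['d'])
for r in (148,152,154,165,178,180,182,184):
    print(r,[(u,P[r,u,1].round(4),P[r,u,2].round(3),p[r,u].tolist()) for u in range(325,335)])
print(ray('top',[[327,165],[328,165],[329,165],[330,165]],.095)[:,1])
a=cv2.resize(np.load('pics/top6.npz')['p'][130:200,310:345],None,fx=8,fy=8,interpolation=0);b=cv2.resize(p[130:200,310:345],None,fx=8,fy=8,interpolation=0)
cv2.imwrite('pics/cmp.png',np.hstack([b,a])[:,:,::-1])
"
```

```text
148 [(325, np.float64(-0.0711), np.float64(0.016), [103, 103, 102]), (326, np.float64(-0.0724), np.float64(0.029), [114, 113, 111]), (327, np.float64(-0.0663), np.float64(0.104), [93, 91, 94]), (328, np.float64(-0.0688), np.float64(0.104), [57, 53, 54]), (329, np.float64(-0.071), np.float64(0.107), [33, 38, 45]), (330, np.float64(-0.0726), np.float64(0.114), [30, 49, 76]), (331, np.float64(-0.0748), np.float64(0.117), [36, 69, 113]), (332, np.float64(-0.0775), np.float64(0.115), [45, 80, 127]), (333, np.float64(-0.0805), np.float64(0.111), [66, 87, 117]), (334, np.float64(-0.0973), np.float64(0.001), [93, 95, 106])]
152 [(325, np.float64(-0.0708), np.float64(0.016), [102, 101, 101]), (326, np.float64(-0.072), np.float64(0.03), [110, 107, 110]), (327, np.float64(-0.0668), np.float64(0.098), [93, 91, 92]), (328, np.float64(-0.0689), np.float64(0.102), [54, 53, 55]), (329, np.float64(-0.0716), np.float64(0.1), [30, 37, 42]), (330, np.float64(-0.0726), np.float64(0.112), [33, 51, 77]), (331, np.float64(-0.0747), np.float64(0.115), [36, 70, 114]), (332, np.float64(-0.078), np.float64(0.10
[... 3227 characters left out ...]
oat64(0.003), [70, 87, 114])]
184 [(325, np.float64(-0.0706), np.float64(-0.002), [103, 102, 101]), (326, np.float64(-0.0706), np.float64(0.021), [91, 92, 92]), (327, np.float64(-0.0669), np.float64(0.078), [84, 81, 83]), (328, np.float64(-0.0665), np.float64(0.103), [68, 69, 69]), (329, np.float64(-0.069), np.float64(0.103), [47, 45, 47]), (330, np.float64(-0.0724), np.float64(0.096), [31, 34, 48]), (331, np.float64(-0.0726), np.float64(0.115), [30, 57, 90]), (332, np.float64(-0.0751), np.float64(0.114), [36, 74, 121]), (333, np.float64(-0.0775), np.float64(0.115), [44, 80, 128]), (334, np.float64(-0.0943), np.float64(0.004), [66, 86, 115])]
[-0.06621086 -0.06873743 -0.07126403 -0.07379066]
```

View pics/cmp.png

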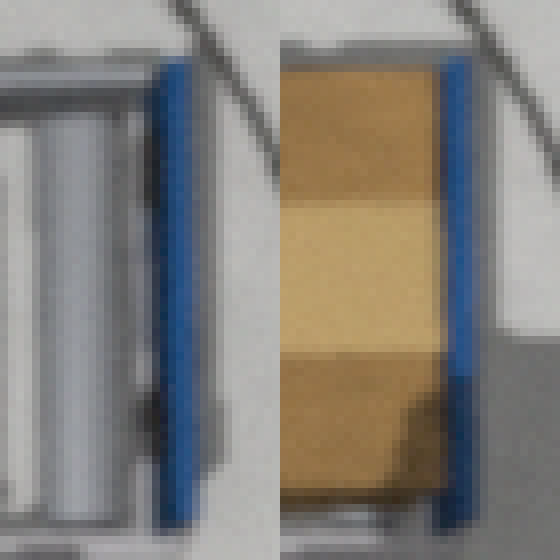

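```bash
python3 -c "
from h import *
z=np.load('pics/wrist6.npz');p=z['p'];d=z['d'];P=pts('wrist',d);hsv=cv2.cvtColor(p,cv2.COLOR_RGB2HSV)
m=(((hsv[...,0]<8)|(hsv[...,0]>172))&(hsv[...,1]>150)&(hsv[...,2]>90)&(P[...,2]>.125)&(P[...,2]<.135)).astype(np.uint8);m[:,:330]=0;m[250:]=0
Q=P[m>0];print('knob wrist',Q.mean(0),Q.min(0),Q.max(0))
m=(P[...,2]>.128)&(P[...,2]<.142)&(P[...,0]>.54)
Q=P[m];print('carton top x',Q[:,0].min(),'y',np.percentile(Q[:,1],[0,.5,99.5,100]))
for c in (530,545):
    print(c,[(r,P[r,c].round(4).tolist()) for r in list(range(64,80,2))+list(range(288,308,2))])
cv2.imwrite('pics/w6c.png',cv2.resize(p[220:320,380:500,::-1],None,fx=6,fy=6))
"
```

```text
knob wrist [0.48327898 0.0222213  0.12943318] [0.47031494 0.00869752 0.12500791] [0.49765424 0.03510089 0.13167278]
carton top x 0.5580485462388546 y [-0.06538745 -0.06322585  0.11446252  0.11609028]
530 [(64, [0.6424, 0.129, 0.0451]), (66, [0.6432, 0.1273, 0.0443]), (68, [0.6433, 0.1255, 0.0447]), (70, [0.6433, 0.1237, 0.0452]), (72, [0.5823, 0.1143, 0.1342]), (74, [0.4046, 0.0923, 0.3917]), (76, [0.5818, 0.1116, 0.1356]), (78, [0.5835, 0.1104, 0.1335]), (288, [0.6136, -0.0533, 0.1363]), (290, [0.6154, -0.0562, 0.1346]), (292, [0.6147, -0.0573, 0.1358]), (294, [0.6162, -0.0599, 0.1345]), (296, [0.6162, -0.0616, 0.1349]), (298, [0.6163, -0.0632, 0.1353]), (300, [0.729, -0.1485, -0.0004]), (302, [0.7289, -0.1509, 0.0004]), (304, [0.7292, -0.1536, 0.0007]), (306, [0.7305, -0.1571, -0.0001])]
545 [(64, [0.6577, 0.1292, 0.0437]), (66, [0.6572, 0.1273, 0.0448]), (68, [0.6566, 0.1254, 0.0463]), (70, [0.6586, 0.1238, 0.0439]), (72, [0.5919, 0.1142, 0.1356]), (74, [0.5916, 0.1129, 0.1363]), (76, [0.5926, 0.1116, 0.1353]), (78, [0.5935, 0.1104, 0.1345]), (288, [0.6266, -0.0537, 0.1359]), (290, [0.6284, -0.0565, 0.1343]), (292, [0.6283, -0.058, 0.1349]), (294, [0.6297, -0.0606, 0.1338]), (296, [0.6297, -0.0622, 0.1343]), (298, [0.6297, -0.0639, 0.1347]), (300, [0.7475, -0.148, 0.001]), (302, [0.7471, -0.1502, 0.0021]), (304, [0.7479, -0.1532, 0.0019]), (306, [0.7507, -0.1577, -0.0006])]
```

View pics/w6c.png

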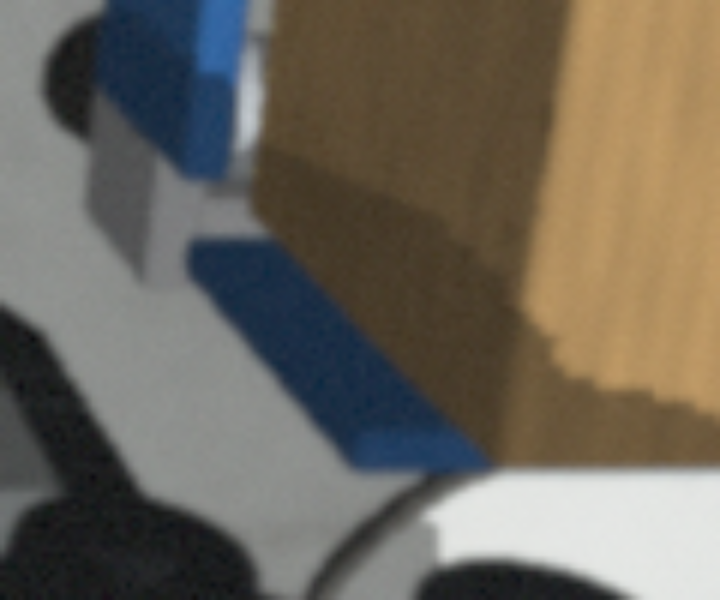

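Emit:
move_arm --motion '[[[20,30,0],0],[[45,68,0],0],[[72,108,0],0],[[99,148,0],0],[[122,184,0],0],[[140,213,0],0],[[147,222,0],0],[[147,222,20],0],[[147,222,60],0],[[147,222,100],0],[[147,222,126],0],[[147,222,130],0]]' --hand 85

```text
time: 11.05
eef_pos: [0.6245, 0.1674, 0.0802]
ee_rot: [-2.221, -2.212, -0.004]
contact_force: [-0.0, -1.1, -0.4]
grip_width: 0.994
```

```bash
python3 -c "
from h import *
togo((.622,.1255,.082),89.6)"
```

```text
t 11.05 pos [0.6245 0.1674 0.0802] yaw 89.76 tilt 0.46 F [-0.  -1.1 -0.4] grip 84.9 | shift [-41.9  -2.3  -2.1] turn 0.003
```

Emit:
move_arm --motion '[[[-14,-2,0],0.003],[[-27,-2,0],0.003],[[-36,-2,0],0.003],[[-39,-2,0],0.003],[[-41,-2,0],0.003],[[-43,-2,0],0.003],[[-45,-2,0],0.003],[[-46,-2,0],0.003],[[-46,-2,0],0.003]]'

```text
time: 11.95
eef_pos: [0.6234, 0.1262, 0.0814]
ee_rot: [-2.218, -2.208, -0.017]
contact_force: [-0.9, 11.0, 2.1]
grip_width: 0.998
```

Emit:
move_arm --motion '[[[-3,0,0],0.003],[[-5,0,0],0.003],[[-7,0,0],0.003],[[-8,0,0],0.003],[[-8,0,0],0.003]]'

```text
time: 12.45
eef_pos: [0.6235, 0.1266, 0.0824]
ee_rot: [-2.21, -2.202, -0.034]
contact_force: [-1.2, 18.7, 0.9]
grip_width: 1.002
```

Emit:
move_arm --motion '[[[3,0,0],0],[[7,0,0],0],[[12,0,0],0],[[20,0,0],0],[[30,0,0],0],[[38,0,-10],0],[[38,0,-50],0],[[38,0,-95],0],[[38,0,-125],0],[[38,0,-132],0]]'

```text
time: 13.45
eef_pos: [0.6262, 0.1615, 0.2212]
ee_rot: [-2.213, -2.205, -0.046]
contact_force: [0.7, 0.1, 0.1]
grip_width: 0.996
```

```bash
python3 -c "
from h import *
togo((.4826,.020,.20),89.6)"
```

```text
t 13.45 pos [0.6262 0.1615 0.2212] yaw 89.82 tilt 1.96 F [0.7 0.1 0.1] grip 85.1 | shift [-142.6 -143.3   15.3] turn 0.004
```

Emit:
move_arm --motion '[[[-15,-18,0],0],[[-40,-42,0],0],[[-65,-68,0],0],[[-90,-94,0],0],[[-115,-118,3],0],[[-135,-136,10],0],[[-143,-143,15],0.004],[[-143,-143,15],0.004],[[-143,-143,15],0.004]]' --hand 60

```text
time: 14.35
eef_pos: [0.4837, 0.02, 0.2003]
ee_rot: [-2.217, -2.201, -0.048]
contact_force: [0.1, -0.6, 1.2]
grip_width: 0.704
```

```bash
python3 -c "
from h import *
togo((.4826,.020,.098),89.6)
p,d=snapshot('wrist');np.savez('pics/wrist7.npz',p=p,d=d);cv2.imwrite('pics/wrist7.png',p[:,:,::-1])
P=pts('wrist',d);hsv=cv2.cvtColor(p,cv2.COLOR_RGB2HSV)
m=(((hsv[...,0]<8)|(hsv[...,0]>172))&(hsv[...,1]>150)&(hsv[...,2]>70)&(P[...,2]>.124)&(P[...,2]<.136)).astype(np.uint8)
Q=P[m>0];print('knob wrist',Q.mean(0),Q.min(0),Q.max(0))
"
```

```text
t 14.35 pos [0.4837 0.02   0.2003] yaw 89.59 tilt 2.0 F [ 0.1 -0.6  1.2] grip 60.1 | shift [ -3.5  -2.1 102.2] turn -0.0
knob wrist [0.48431323 0.02234228 0.12940007] [0.47161146 0.00897133 0.12420015] [0.49778161 0.03513648 0.1320019 ]
```

View pics/wrist7.png

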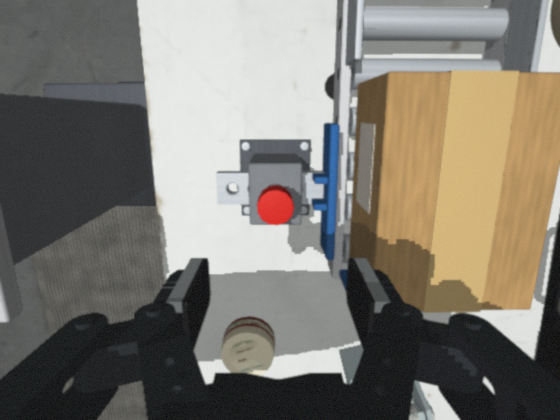

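Emit:
move_arm --motion '[[[-1,-0.5,25],0],[[-2,-1,55],0],[[-3,-1,80],0],[[-3,-1,94],0],[[-3,-1,101],0],[[-3,-1,102],0],[[-3,-1,102],0]]'

```text
time: 15.1
eef_pos: [0.4851, 0.0211, 0.0989]
ee_rot: [-2.216, -2.203, -0.049]
contact_force: [0.4, -1.6, 0.0]
grip_width: 0.705
```

```bash
python3 -c "
from h import *
togo((.4834,.020,.098),89.6)
p,d=snapshot('wrist');cv2.imwrite('pics/wrist8.png',p[:,:,::-1])
p,d=snapshot('side');cv2.imwrite('pics/side8.png',cv2.resize(p[150:280,200:360,::-1],None,fx=4,fy=4))
"
```

```text
t 15.1 pos [0.4851 0.0211 0.0989] yaw 89.66 tilt 2.02 F [ 0.4 -1.6  0. ] grip 60.2 | shift [-1.1 -1.7  0.8] turn 0.001
```

View pics/wrist8.png

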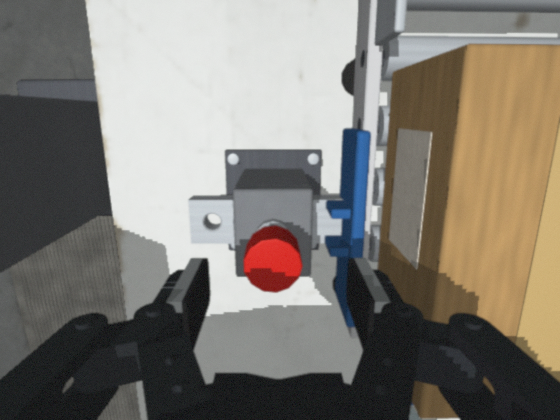

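View pics/side8.png

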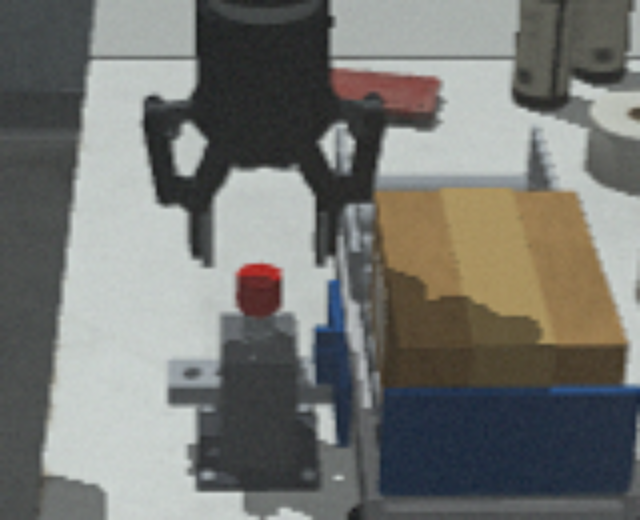

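```bash
python3 -c "
from h import *
p,d=snapshot('side');P=pts('side',d)
for (r,c) in [(208,250),(212,250),(214,250),(208,281),(213,281),(213,282)]:
    print(r,c,P[r,c].round(4),p[r,c])
c=calibration('wrist');R=np.array(c['R']);t=np.array(c['t'])
def pr(x):
    q=R@np.array(x)+t;return (c['fx']*q[0]/q[2]+c['cx']).round(),(c['fy']*q[1]/q[2]+c['cy']).round()
print(pr(state()['eef_pos']),pr((.484,.020,.13)),pr((.484,.0223,.13)))
p,d=snapshot('wrist');P=pts('wrist',d)
for (r,c) in [(258,205),(265,205),(280,200),(262,200),(300,203),(258,352),(265,352),(280,356)]:
    print(r,c,P[r,c].round(4),p[r,c])
"
```

```text
208 250 [0.4489 0.0145 0.1599] [64 66 63]
212 250 [0.4489 0.0127 0.1502] [50 54 54]
214 250 [0.4488 0.0123 0.145 ] [81 87 84]
208 281 [0.5206 0.0083 0.163 ] [62 66 66]
213 281 [0.5209 0.0066 0.1506] [61 67 65]
213 282 [0.5237 0.0133 0.1466] [65 65 63]
(np.float64(275.0), np.float64(243.0)) (np.float64(273.0), np.float64(268.0)) (np.float64(273.0), np.float64(263.0))
258 205 [0.4559 0.0312 0.1442] [112 114 112]
265 205 [0.456  0.0287 0.1455] [19 22 26]
280 200 [0.4556 0.0264 0.1545] [24 18 22]
262 200 [0.4545 0.031  0.1476] [67 71 72]
300 203 [0.4563 0.0179 0.1548] [25 23 25]
258 352 [0.5173 0.0301 0.1432] [31 38 49]
265 352 [0.5162 0.0294 0.1488] [30 30 30]
280 356 [0.5159 0.0272 0.1576] [21 16 20]
```

Emit:
move_arm --motion '[[[-0.5,-2,6],0],[[-0.5,-2,13],0],[[-0.5,-2,20],0],[[-1,-2,26],0],[[-1,-2,28],0],[[-1,-2,28],0]]'

```text
time: 15.9
eef_pos: [0.4828, 0.0207, 0.0706]
ee_rot: [-2.217, -2.202, -0.049]
contact_force: [-0.1, 1.0, 1.2]
grip_width: 0.704
```

```bash
cat > fing.py <<'E'
from h import *
import sys
n=sys.argv[1]
togo((.4834,.020,.098),89.6)
p,d=snapshot('wrist');cv2.imwrite(f'pics/wrist{n}.png',p[:,:,::-1]);P=pts('wrist',d)
for (r,c) in [(265,205),(280,200),(300,203),(265,352),(280,356)]:print(r,c,P[r,c].round(4))
p,d=snapshot('side');cv2.imwrite(f'pics/side{n}.png',cv2.resize(p[150:280,200:360,::-1],None,fx=4,fy=4));P=pts('side',d)
np.savez(f'pics/side{n}.npz',p=p,d=d)
m=(p.max(2)<110)&(P[...,2]>.08)&(P[...,2]<.25)&(P[...,1]>-.02)&(P[...,1]<.06)
for lo,hi in((.43,.468),(.50,.54)):
    q=P[m&(P[...,0]>lo)&(P[...,0]<hi)&(P[...,2]>.1)];print(lo,'min z',np.sort(q[:,2])[:6].round(4),'n',len(q))
E
python3 fing.py 9
```

```text
t 15.9 pos [0.4828 0.0207 0.0706] yaw 89.63 tilt 2.02 F [-0.1  1.   1.2] grip 60.1 | shift [  0.3   0.8 -27.4] turn 0.001
265 205 [0.454  0.0283 0.1164]
280 200 [0.454  0.0267 0.127 ]
300 203 [0.4544 0.0176 0.1262]
265 352 [0.5141 0.0299 0.1217]
280 356 [0.5145 0.0263 0.1278]
0.43 min z [0.1125 0.1151 0.1154 0.1168 0.1173 0.1173] n 455
0.5 min z [0.113  0.114  0.1164 0.1167 0.1167 0.1172] n 477
```

View pics/side9.png

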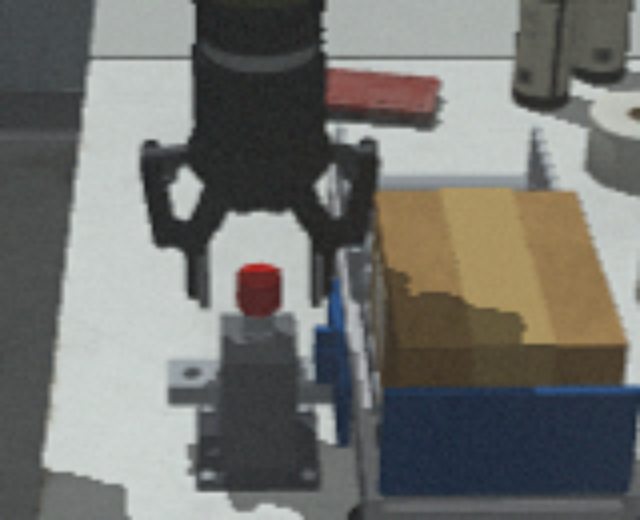

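View pics/wrist9.png

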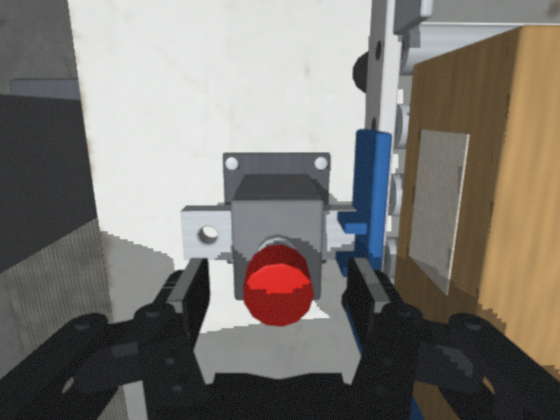

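Emit:
move_arm --motion '[[[0,0,4],0],[[0,0,8],0],[[0,0,8],0]]'

```text
time: 16.3
eef_pos: [0.483, 0.021, 0.0627]
ee_rot: [-2.217, -2.202, -0.049]
contact_force: [-0.9, 0.5, 0.2]
grip_width: 0.701
```

Emit:
move_arm --motion '[[[0,0,0],0],[[0,0,0],0],[[0,0,0],0],[[0,0,0],0],[[0,0,0],0],[[0,0,0],0],[[0,0,0],0]]' --hand 0 --grip_force 60

```text
time: 17.0
eef_pos: [0.4829, 0.021, 0.0629]
ee_rot: [-2.217, -2.202, -0.049]
contact_force: [-1.7, 0.2, 4.8]
grip_width: 0.307
```

```bash
python3 fing.py 10
```

```text
t 17.0 pos [0.4829 0.021  0.0629] yaw 89.63 tilt 2.02 F [-1.7  0.2  4.8] grip 26.2 | shift [  0.2   0.9 -35.1] turn 0.001
265 205 [0.4433 0.0071 0.0605]
280 200 [ 0.4257 -0.032   0.0005]
300 203 [0.4596 0.0313 0.1418]
265 352 [0.5234 0.0118 0.073 ]
280 356 [0.5235 0.0081 0.0829]
0.43 min z [0.1    0.1002 0.1035 0.1045 0.1046 0.1054] n 540
0.5 min z [0.1024 0.1053 0.1062 0.1071 0.1072 0.1087] n 489
```

View pics/side10.png

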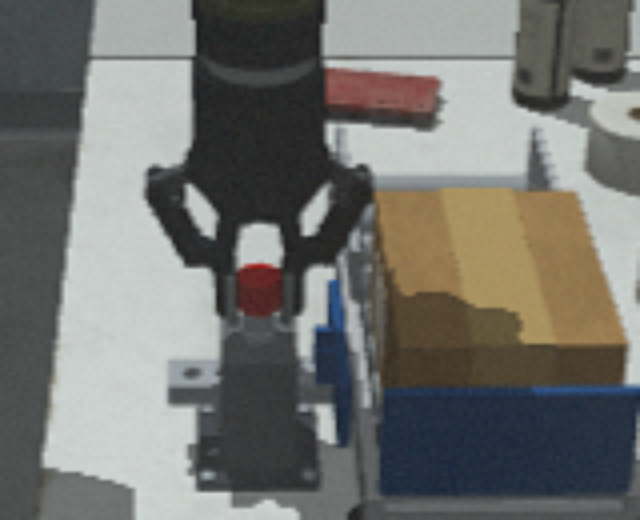

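View pics/wrist10.png

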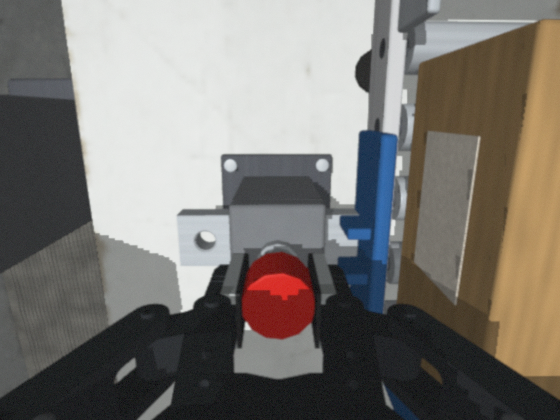

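Emit:
move_arm --motion '[[[0.1,0,-3],0],[[0.2,0,-6],0],[[0.3,0,-9],0],[[0.4,0,-12],0],[[0.6,0,-16],0],[[0.7,0,-20],0],[[0.7,0,-20],0]]' --grip_force 70

```text
time: 17.8
eef_pos: [0.4828, 0.021, 0.0832]
ee_rot: [-2.217, -2.202, -0.049]
contact_force: [2.1, -0.5, -9.1]
grip_width: 0.305
```

```bash
python3 fing.py 11
```

```text
t 17.8 pos [0.4828 0.021  0.0832] yaw 89.63 tilt 2.02 F [ 2.1 -0.5 -9.1] grip 26.0 | shift [ -0.5   0.8 -14.9] turn 0.001
265 205 [ 0.4259 -0.0287  0.0007]
280 200 [ 0.4212 -0.0415  0.0016]
300 203 [0.4593 0.031  0.1612]
265 352 [0.5258 0.0071 0.0827]
280 356 [ 0.5291 -0.0034  0.0802]
0.43 min z [0.1201 0.123  0.123  0.1245 0.1247 0.1258] n 477
0.5 min z [0.1244 0.126  0.1264 0.1274 0.128  0.1282] n 442
```

View pics/side11.png

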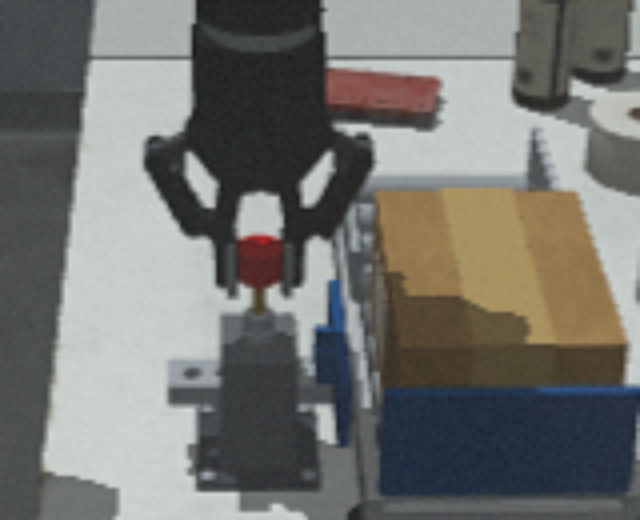

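Emit:
move_arm --motion '[[[0,0,-2],0],[[0.1,0,-4],0],[[0.2,0,-5.5],0],[[0.2,0,-6.5],0],[[0.2,0,-7],0],[[0.2,0,-7],0]]'

```text
time: 18.5
eef_pos: [0.4827, 0.0209, 0.0891]
ee_rot: [-2.217, -2.202, -0.048]
contact_force: [6.0, 0.9, -15.5]
grip_width: 0.306
```

Emit:
move_arm --motion '[[[0,0,-1],0],[[0,0,-1],0],[[0,0,-1],0],[[0,0,-1],0],[[0,0,-1],0]]'

```text
time: 19.0
eef_pos: [0.4826, 0.0209, 0.0892]
ee_rot: [-2.216, -2.202, -0.048]
contact_force: [6.0, 0.7, -18.6]
grip_width: 0.302
```

```bash
python3 fing.py 12; python3 -c "
from h import *
p,d=snapshot('top');cv2.imwrite('pics/top12.png',p[:,:,::-1])
for n in ('11','12'):
    z=np.load(f'pics/side{n}.npz');p=z['p'];P=pts('side',z['d']);hsv=cv2.cvtColor(p,cv2.COLOR_RGB2HSV)
    m=(((hsv[...,0]<8)|(hsv[...,0]>172))&(hsv[...,1]>150)&(hsv[...,2]>60));m[:,:255]=0;m[:,275:]=0;m[:195]=0;m[240:]=0
    v,u=np.nonzero(m);print(n,v.min(),v.max(),np.percentile(P[m][:,2],[2,50,98]))
    m=(P[...,2]<.13)&(P[...,2]>.115)&(P[...,0]>.57)&(P[...,0]<.67)&(P[...,1]<-.04);print('carton end y',np.median(P[m][:,1]))
"
```

```text
t 19.0 pos [0.4826 0.0209 0.0892] yaw 89.63 tilt 2.0 F [  6.    0.7 -18.6] grip 25.8 | shift [-0.6  0.9 -8.9] turn 0.001
265 205 [ 0.4245 -0.0311  0.0015]
280 200 [ 0.4194 -0.0449  0.0011]
300 203 [0.4591 0.0303 0.1663]
265 352 [0.5286 0.0015 0.0765]
280 356 [ 0.5287 -0.0027  0.0878]
0.43 min z [0.1274 0.1279 0.1301 0.1303 0.1313 0.1313] n 461
0.5 min z [0.129  0.1294 0.132  0.1321 0.1324 0.1336] n 428
11 209 220 [0.14268132 0.14853367 0.15156202]
carton end y -0.06924913152886886
12 207 218 [0.14626703 0.15453041 0.15701805]
carton end y -0.23387363912740303
```

View pics/side12.png

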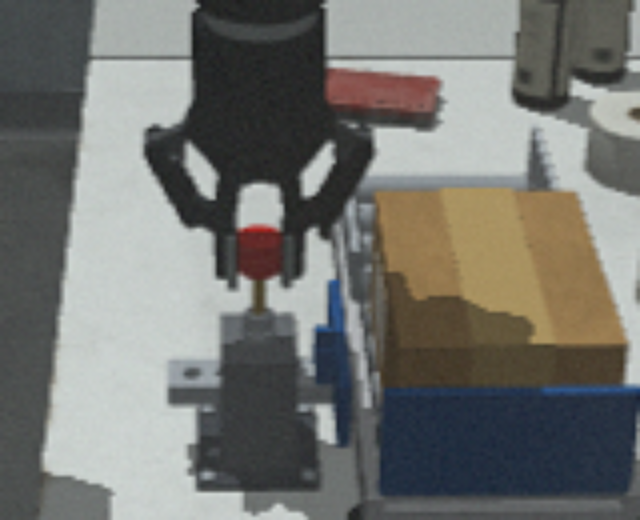

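View pics/top12.png

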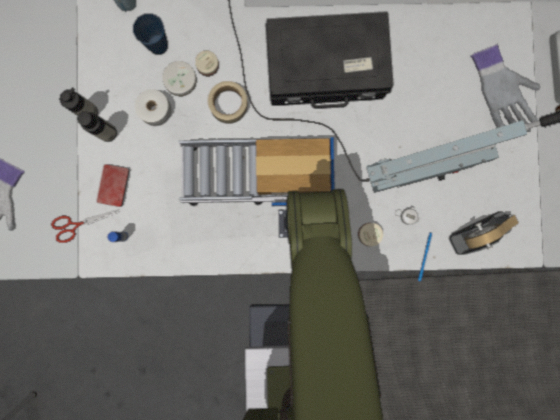

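```bash
python3 -c "
from h import *
togo((.4834,.020,.098),89.6)
print(finish_job())"
```

```text
t 19.15 pos [0.4827 0.0209 0.0891] yaw 89.63 tilt 2.0 F [  6.3   1.3 -18.6] grip 25.6 | shift [-0.6  0.8 -8.9] turn 0.001
the job is handed in; nothing more can be done
None
```

I pushed the carton home against the end stop, then gripped the red knob, pulled it up to its stop and handed the job in at 19 s still holding it.

**Carton:** I pushed it twice with both fingers. The second push reached about 19 N and the carton did not move any further. The top camera put its end face at y ≈ -0.067, level with the front of the black bumpers, and square to within about 0.3°. The side picture taken before hand-in shows it in the same place.

**Knob:** The tool rose about 26 mm. The knob's top went from z ≈ 0.130 to 0.157 m. The downward pull was 18.6 N, above the 10.5 N of the spring, so the pin is against its stop. The finger opening held at about 26 mm and the grip force was set to 70 N.

**Glue stick, tally counter and pot:** All three look unmoved in the last top picture, which I checked by eye.

**Checks that disagreed:**
- **Fingertip height:** In the pictures the fingertips sat about 44 mm higher than the reported TCP height, even allowing for the open fingers. I went by the pictures to grip the knob. It also means I pushed the carton near its top edge.
- **Carton position:** Its measured centre lies 3 to 5 mm to +y of where the knob's position implies. Since it did not move under the hard push, I took it as touching the bumpers.
- **Last carton reading:** My final automatic check of the carton's end face gave a bad value (-0.234), so I relied on the picture instead.
- **Tool tilt:** The hard push left the tool tilted by 2°, which stayed through the pull.

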